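Set out the tube-to-plate practice joints

TASK

Set out the four tube-to-plate practice joints for welding: take the four steel stubs that are cut square at both ends and stand each one upright on the plate whose soapstone outline has its section and size, on the outline, with the square tube's sides and the channel's back and open side turned as drawn. Leave the plates and the two mitre-cut off-cuts where they are.

Things in the scene. Friction and masses are not known exactly. Their poses are not given: they have to be found in the camera images.
- pipe_large_mid (a point): Loose bare-steel stub, cut square at both ends, 80 mm long, standing on end: round pipe, outside diameter 60 mm, wall 4 mm, about 0.43 kg. The point is its centre, half-way up (40 mm above its foot); z is along its length (up).
- pipe_small_mid (a point): Loose bare-steel stub, cut square at both ends, 80 mm long, standing on end: round pipe, outside diameter 34 mm, wall 3 mm, about 0.19 kg. The point is its centre, half-way up (40 mm above its foot); z is along its length (up).
- square_tube_mid (a point): Loose bare-steel stub, cut square at both ends, 80 mm long, standing on end: square tube, 50 x 50 mm outside, wall 4 mm, about 0.45 kg; x and y are square to its sides, which are all alike. The point is its centre, half-way up (40 mm above its foot); z is along its length (up).
- channel_mid (a point): Loose bare-steel stub, cut square at both ends, 80 mm long, standing on end: U-channel, 50 mm wide over the outer faces of its two flanges (along y) and 38 mm from its back to the flange edges (along x), web 5 mm, flanges 6 mm thick, about 0.43 kg; x points from the flat back (web) to the open side. The point is its centre, half-way up (40 mm above its foot); z is along its length (up). It lies half-way between back and flange edges.
- offcut_pipe: Bystander: loose off-cut of the same 60 mm round pipe, standing on its square end, its upper end mitred at 45 degrees (20 mm high on the low side, 80 mm on the high side). Origin at the centre of its foot. Not to be used.
- offcut_square: Bystander: loose off-cut of the same 50 mm square tube, standing on its square end, its upper end mitred at 45 degrees (25 mm high on the low side, 75 mm on the high side). Origin at the centre of its foot. Not to be used.
- mark_pipe_large (a point): Loose flat square steel plate, 100 x 100 x 8 mm (about 0.6 kg), lying on the bench, with a white soapstone outline centred on its top: a large circle, drawn 2 to 3 mm outside a 60 mm pipe. The point is the centre of the outline on the plate's top face, 8 mm above the bench; z is up, x and y are parallel to the plate's edges.
- mark_pipe_small (a point): Loose flat square steel plate, 100 x 100 x 8 mm (about 0.6 kg), lying on the bench, with a white soapstone outline centred on its top: a small circle, drawn 2 to 3 mm outside a 34 mm pipe. The point is the centre of the outline on the plate's top face, 8 mm above the bench; z is up, x and y are parallel to the plate's edges.
- mark_square (a point): Loose flat square steel plate, 100 x 100 x 8 mm (about 0.6 kg), lying on the bench, with a white soapstone outline centred on its top: a square, drawn 2 to 3 mm outside a 50 mm square tube, its sides parallel to the plate's edges. The point is the centre of the outline on the plate's top face, 8 mm above the bench; z is up, x and y are parallel to the plate's edges.
- mark_channel (a point): Loose steel plate as the others (100 x 100 x 8 mm) with a centred U outline, the end view of the 50 x 38 mm channel, drawn 2 to 3 mm outside it. The point is NOT the outline's centre: it is the middle of the channel's back face as drawn, on the plate's top face, 8 mm above the bench; x points from it to the outline's centre (19 mm away) and the open side, y along the back, z up.
Not all that is in view belongs to the job. Leave any blue or pink look-alike of the part that bears channel_mid alone. What is shaped like the part that bears mark_square but purple is not meant.

How it is judged (in metres and radians):
At the end, for the whole second after the job is handed in: Each square-cut stub upright (0.06 rad), at rest, on the plate with its outline, within 10 mm of the outline's centre (channel: 10 mm along each axis); square tube and channel turned as drawn within 0.2 rad, channel the right way round; plates and off-cuts within 25 mm of their start (angle between each of pipe_large_mid, pipe_small_mid, square_tube_mid, channel_mid's own z axis and vertical below 0.06 rad and z of pipe_large_mid in the frame of mark_pipe_large between 0.036 and 0.044 m and linear speed of each of pipe_large, pipe_small, square_tube, channel below 0.02 m/s and horizontal distance between pipe_large_mid and mark_pipe_large below 0.01 m and z of pipe_small_mid in the frame of mark_pipe_small between 0.036 and 0.044 m and horizontal distance between pipe_small_mid and mark_pipe_small below 0.01 m and z of square_tube_mid in the frame of mark_square between 0.036 and 0.044 m and horizontal distance between square_tube_mid and mark_square below 0.01 m and (angle between the x axis of square_tube_mid and the x axis of mark_square, either way round below 0.2 rad or angle between the x axis of square_tube_mid and the y axis of mark_square, either way round below 0.2 rad) and z of channel_mid in the frame of mark_channel between 0.036 and 0.044 m and x of channel_mid in the frame of mark_channel between 0.009 and 0.029 m and y of channel_mid in the frame of mark_channel between -0.01 and 0.01 m and x of mark_channel in the frame of channel_mid below -0.009 m and angle between the x axis of channel_mid and the x axis of mark_channel, either way round below 0.2 rad and distance of each of offcut_pipe, offcut_square, mark_pipe_large, mark_pipe_small, mark_square, mark_channel from where it was at the start of the episode below 0.025 m); the robot touches nothing.
It fails at once if a mitred off-cut is moved by more than 25 mm (distance of any of offcut_pipe, offcut_square from where it was at the start of the episode above 0.025 m).
It fails at once if a plate is moved by more than 25 mm (distance of any of mark_pipe_large, mark_pipe_small, mark_square, mark_channel from where it was at the start of the episode above 0.025 m).
It also fails if it takes over 104 s, if anything falls off the work surface, if the arm or the gripper's body presses on something with over 40 N, if the wrist force passes 120 N, or if a joint passes its speed limit or range.

ROBOT

A 6-joint arm with a two-finger parallel gripper is mounted at the origin on the work surface. World frame = base frame: x ahead of the robot, y to its left, z up, the work surface at z = 0. Lengths are in mm, angles in rad, forces in N, time in s.
With the tool pointing down it reaches from about 350 to 925 mm from the base axis. Payload 6.4 kg.
Tool frame: the origin (TCP) lies on the centre line of the jaws, within the pads' length; the fingertips stand 25 mm ahead of it and the grasp point (between the pads) lies 6 mm ahead of it; z points along the fingers, y is the line along which they close (so a half turn about z gives the same grasp; the last joint's range is limited). The gripper opens to 85 mm and grips with 20 to 120 N. Pads are 22 mm wide; open, the fingers measure 114 mm over their backs; the gripper's body (76 mm by 85 mm) begins 54 mm behind the grasp point. The pads swing forward as they close: fully open they stand 13 mm farther back than shut.
Start: joints at [-0.174, 0.245, 1.558, -0, 1.339, -0.174], TCP at [650.011, 0.004, 256.29] pointing down, gripper open.
Joint ranges: [-3.13, 3.13], [-1.02, 2.26], [0.13, 2.54], [-0.95, 4.09], [0.21, 2.88], [-2.74, 2.74]. Speed limits (rad/s): [2.57, 2.57, 3.14, 3.14, 3.14, 3.14].

INTERFACE

Orientations are given as a unit quaternion [w, x, y, z].
In Python, from bench import r, cams, workorder gives the robot as it stands. The module is installed in compiled form; this text tells all that it offers.
- The arm moves only by the tool play_rows, never from a script. Its argument "series" is one flat list of numbers, 7 for each row, row after row: the turn, a rotation vector about the tool's x, y, z in rad, then the shift along the tool's x, y, z in mm, then the closure, from 0 (fully open) to 1 (shut). In form: [ax, ay, az, x, y, z, claw, ax, ay, az, x, y, z, claw, ...]. A call has 1 to 20 rows; each row shifts and turns the commanded pose from where the row before left it, along the tool's axes as they then stand; what a row does not reach is not made up. A row lasts 1/8 s, in which the tool goes at most 62.5 mm and 10.7 degrees, less where a joint would pass 70% of its speed; a pose out of reach is approached as far as the arm can. A call is refused whole if a number of a shift passes 62.5 or a number of a turn 0.188, either way. A call with a gripper value outside its range is refused whole. The fingers move at their own pace and stop on an object; "force" is the grip in N (left out, the last holds). Time passes only in rows, so rows that do not move let the fingers close. It gives the time, the measured TCP pose, the force, the opening and the grip force at its end, in the units of the state.
- r.get_state(): the state, without advancing time (a new reading comes with each control period).
- cams.read_camera(name): name is "scene" or "side" or "wrist"; returns the picture (420x560x3 uint8, red, green, blue); there is no depth.
- cams.camera_info(name): a dict with "vfov" (degrees; the focal length in pixels is half the picture's height over the tangent of half this angle, whatever the lens; pixels are square), "cx", "cy" (the principal point, pixels), "rvec" (rotation vector, rad) and "tvec" (3), from world to camera coordinates, as OpenCV has them; the wrist camera has in their place "hand_eye" (4x4, takes a point from camera to tool coordinates, whose origin is the TCP and whose axes are the flange's). Camera axes: x right, y down, z forward; pixel columns grow to the right and rows downward; lengths in mm; the calibration is good to about 2 mm. A picture is of the moment at which its call begins: read the wrist's pose just before it. camera_info takes no time and is no camera call.
- workorder.job_done(): hands the job in; it is judged then, once.
The state is a dict: "t": time; "qpos": joint angles; "qvel": joint speeds; "joint_efforts": joint torques, N m; "tcp_pos": TCP position; "tool_rot": TCP orientation; "wrist_force": force on the tool from outside, world axes, zero at the start; "torque": the same for the moment, N m; "width": opening from 0.0 (shut) to 1.0 (fully open); "grasp_force": force on a finger pad.
Only numpy, scipy, OpenCV 4.12 (cv2) and the standard library are available. Lean on these libraries where they do the work, as an engineer would, in place of code of your own. Each camera call takes 0.05 s, during which the arm holds its last target. There are 200 camera calls.

## Working session

There is one attempt and no reset: what is moved stays moved. The work goes in short steps, Python scripts to look and compute and a tool call to move; the robot and the scene stay as the last step left them, time stands still between calls to the robot, and variables do not carry over. Pictures are saved under pics/ and viewed, at most 14 in all, crops included, and the job is handed in when it is done.

Besides the shell and the picture viewer there is one more tool, called after "Request:" as name(argument=value, ...) on one line, values as JSON. play_rows: Moves the arm, as the interface text tells. Its arguments: {"type":"object","properties":{"series":{"type":"array","items":{"type":"number"}},"force":{"type":"number"}},"required":["series"]}

```bash
mkdir -p pics
python3 - <<'E'
from bench import r,cams
import cv2,numpy as np
for n in ["scene","side","wrist"]:
    im=cams.read_camera(n); cv2.imwrite(f"pics/{n}0.png",cv2.resize(im[:,:,::-1],(800,600),interpolation=cv2.INTER_CUBIC))
    print(n,cams.camera_info(n))
print(r.get_state())
E
```

```text
scene {'vfov': 46.11464031335625, 'cx': 280.68325687725456, 'cy': 210.50858096902104, 'rvec': array([ 1.01721384,  2.19516483, -1.23640398]), 'tvec': array([ 366.22621571, -154.94316472, 1762.79315435])}
side {'vfov': 49.877046147575555, 'cx': 277.27085286491797, 'cy': 207.86404752299103, 'rvec': array([ 2.26538352, -0.87370605,  0.33968921]), 'tvec': array([-400.96710247,  340.25801266,  931.57773718])}
wrist {'vfov': 62.49358932052288, 'cx': 280.5439968635084, 'cy': 208.5446685176487, 'hand_eye': array([[-3.57089579e-04, -9.44295008e-01, -3.29100002e-01,
         8.53505753e+01],
       [ 9.99999892e-01, -4.34635522e-04,  1.62062027e-04,
        -4.37918398e-01],
       [-2.96072914e-04, -3.29099908e-01,  9.44295061e-01,
        -1.17373990e+02],
       [ 0.00000000e+00,  0.00000000e+00,  0.00000000e+00,
         1.00000000e+00]])}
{'t': 0.15, 'qpos': array([-1.74097292e-01,  2.45668366e-01,  1.55876372e+00, -1.06778475e-05,
        1.33868883e+00, -1.74089754e-01]), 'qvel': array([ 3.62680473e-04, -2.25785627e-03, -4.25335952e-03,  3.49021576e-05,
        7.39053383e-04,  5.10674524e-04]), 'joint_efforts': array([ 3.57137314e-04, -4.29984105e+01, -3.26552796e+01, -1.40693478e-04,
        3.52074814e-03,  1.27692519e-05]), 'tcp_pos': array([6.49599912e+02, 7.56191370e-02, 2.55408036e+02]), 'tool_rot': array([-6.22763305e-04,  7.07108369e-01,  7.07104781e-01, -4.42815143e-04]), 'wrist_force': array([ 0.34376529, -0.16091085,  0.08836559]), 'torque': array([-0.06421376, -0.0037673 ,  0.0272091 ]), 'grasp_force': 0.0, 'width': 0.9976299628421725}
```

View pics/scene0.png

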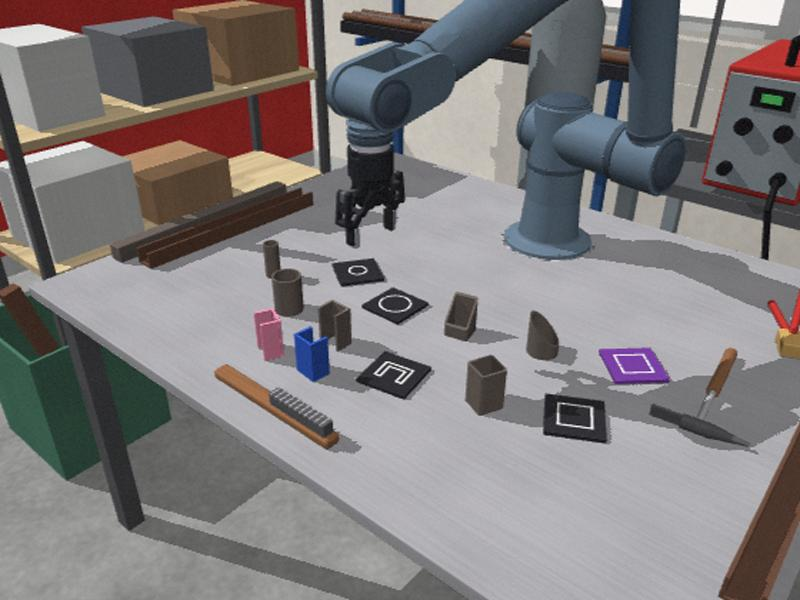

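View pics/side0.png

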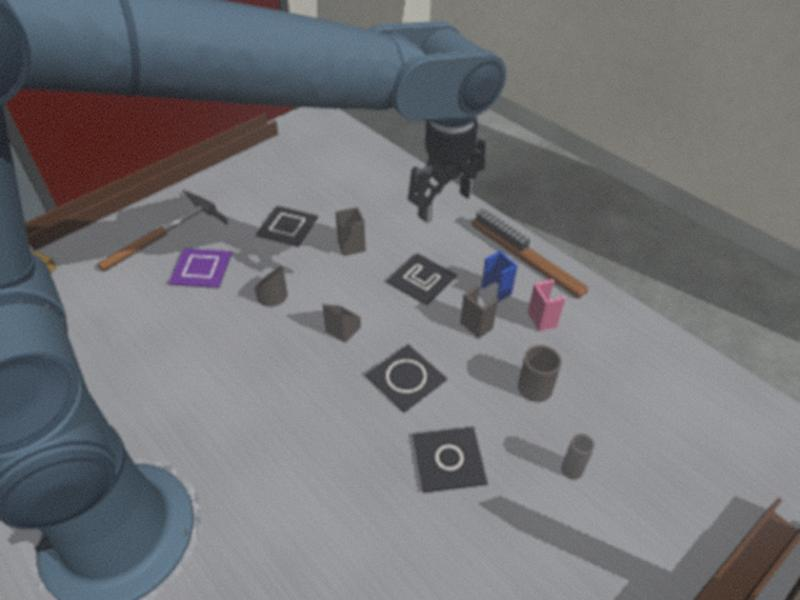

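View pics/wrist0.png

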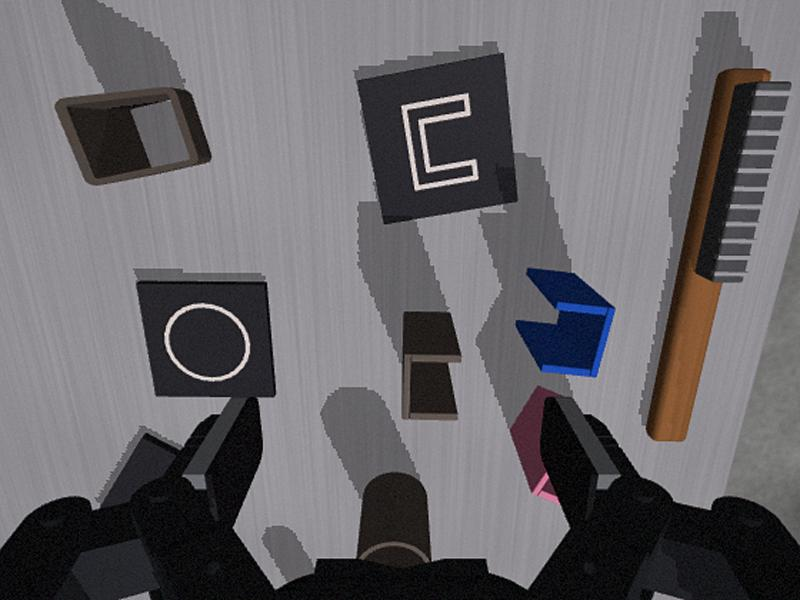

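The scene view shows these candidates.

Stubs:
- small pipe (271,258)
- large pipe (287,290)
- brown channel (335,325), with blue (312,355) and pink (268,335) decoys
- square tube (486,385)
- mitred off-cuts (462,315) and (543,335), not to be used

Plates:
- small circle (358,271)
- large circle (395,305)
- U (395,375)
- black square (575,417), with a purple decoy (633,365)

Next I work out positions.

```bash
cat > h.py <<'E'
from bench import r,cams
import cv2,numpy as np
from scipy.spatial.transform import Rotation as R
def pose():
    s=r.get_state(); w,x,y,z=s["tool_rot"]; return np.array(s["tcp_pos"]),R.from_quat([x,y,z,w]).as_matrix()
def cam(n,P=None):
    i=cams.camera_info(n)
    if n!="wrist":
        Rm=cv2.Rodrigues(i["rvec"])[0]; return i,Rm.T,-Rm.T@i["tvec"]
    p,Q=P or pose(); H=i["hand_eye"]; return i,Q@H[:3,:3],Q@H[:3,3]+p
def p2w(n,uv,z,P=None,s=0.7,off=(0,0)):
    i,Rm,c=cam(n,P); f=210/np.tan(np.radians(i["vfov"])/2)
    uv=np.atleast_2d(uv).astype(float)+np.array(off); px=(uv+.5)*s-.5
    d=np.c_[(px-[i["cx"],i["cy"]])/f,np.ones(len(px))]@Rm.T
    return c+d*((z-c[2])/d[:,2])[:,None]
E
python3 - <<'E'
from h import *
np.set_printoptions(precision=0,suppress=True)
S=[("ps",(271,243),80,(583,440)),("pl",(287,276),80,(540,358)),("sq",(486,364),80,(348,214)),("ch",(335,307),80,(480,298)),("mps",(358,270),8,(450,457)),("mpl",(395,304),8,(406,376)),("mch",(394,374),8,(421,276)),("msq",(575,416),8,(287,224)),("oc_sq foot",(462,332),0,(342,332)),("oc_p foot",(543,350),0,(271,297)),("blue",(312,338),80,(500,260)),("pink",(268,320),80,(546,290))]
for n,a,z,b in S: print(n,p2w("scene",a,z)[0][:2],p2w("side",b,z)[0][:2])
W=[("ch",[(405,356),(461,357),(458,419),(404,419)],80),("sq",[(64,100),(180,92),(205,158),(93,180)],80),("mch",[(358,78),(503,54),(517,200),(384,223)],8),("mchU",[(402,106),(470,96),(477,179),(416,189)],8),("mpl",[(207,342)],8),("mplc",[(137,282),(267,282),(274,396),(155,396)],8)]
for n,a,z in W: print(n,p2w("wrist",a,z)[:,:2].tolist())
E
```

```text
ps [ 569. -376.] [ 570. -375.]
pl [ 647. -237.] [ 640. -237.]
sq [635. 239.] [637. 250.]
ch [669. -79.] [665. -82.]
mps [ 439. -238.] [ 437. -239.]
mpl [497. -77.] [491. -80.]
mch [683.  78.] [676.  77.]
msq [575. 382.] [571. 381.]
oc_sq foot [482.  84.] [475.  75.]
oc_p foot [431. 238.] [428. 235.]
blue [770. -36.] [763. -42.]
pink [ 781. -140.] [ 766. -147.]
ch [[651.5537222862399, -56.620300692471616], [688.1834087372093, -57.3340742718931], [687.9838982584126, -104.27083302849404], [650.9781527433736, -104.28646583272307]]
sq [[463.4086263898473, 98.96169995718255], [527.9222854155519, 103.00732657262812], [537.067386786125, 68.15670054482639], [470.5463358653751, 55.892508172713974]]
mch [[619.8267625777232, 116.04179927060662], [716.9012837914889, 130.66104949975295], [733.6287567238539, 34.28081963357256], [636.2648587522034, 17.396078880269755]]
mchU [[649.5962878056677, 98.36386510670286], [696.0920249184696, 104.72267117905372], [703.6600816006205, 49.27560168046517], [659.7701718046394, 42.19892116782017]]
mpl [[492.3680361490916, -79.11269485352942]]
mplc [[444.79010091468405, -28.44404724734906], [545.3150665488631, -28.44245518024492], [542.224875664167, -128.63014553596867], [442.2690992363272, -128.66495954580853]]
```

Request:
play_rows(series=[0, 0, 0, 52, -8, -8, 0, 0, 0, 0, 52, -8, -8, 0, 0, 0, 0, 52, -8, -8, 0, 0, 0, 0, 52, -8, -8, 0, 0, 0, 0, 52, -8, -8, 0, 0, 0, 0, 0, 0, 0, 0, 0, 0, 0, 0, 0, 0, 0])

```text
t: 1.02
tcp_pos: [609.8, 259.7, 295.7]
tool_rot: [-0.0, 0.707, 0.707, -0.0]
wrist_force: [-0.2, -0.2, -0.9]
width: 1.001
grasp_force: 0.0
```

Run:
```python
from h import *
import pickle
P=pose(); im=cams.read_camera("wrist"); pickle.dump(P,open("P1.pkl","wb")); print(P[0])
cv2.imwrite("pics/w1.png",cv2.resize(im[:,:,::-1],(800,600),interpolation=cv2.INTER_CUBIC))
```

```text
[609.8407254  259.71364658 295.72199493]
```

Request:
play_rows(series=[0, 0, 0, -56, -7, 0, 0, 0, 0, 0, -56, -7, 0, 0, 0, 0, 0, -56, -7, 0, 0, 0, 0, 0, -56, -7, 0, 0, 0, 0, 0, -56, -7, 0, 0, 0, 0, 0, -56, -7, 0, 0, 0, 0, 0, -56, -7, 0, 0, 0, 0, 0, -56, -7, 0, 0, 0, 0, 0, -56, -7, 0, 0, 0, 0, 0, -56, -7, 0, 0, 0, 0, 0, 0, 0, 0, 0, 0, 0, 0, 0, 0, 0, 0, 0, 0, 0, 0, 0, 0, 0])

```text
t: 2.7
tcp_pos: [540.0, -299.1, 296.2]
tool_rot: [-0.0, 0.707, 0.707, 0.0]
wrist_force: [-0.1, -0.2, -0.2]
width: 0.999
grasp_force: 0.0
```

Run:
```python
from h import *
import pickle
P=pose(); im=cams.read_camera("wrist"); pickle.dump(P,open("P2.pkl","wb")); print(P[0])
cv2.imwrite("pics/w2.png",cv2.resize(im[:,:,::-1],(800,600),interpolation=cv2.INTER_CUBIC))
```

```text
[ 539.9584086  -299.1410035   296.19312046]
```

View pics/w1.png

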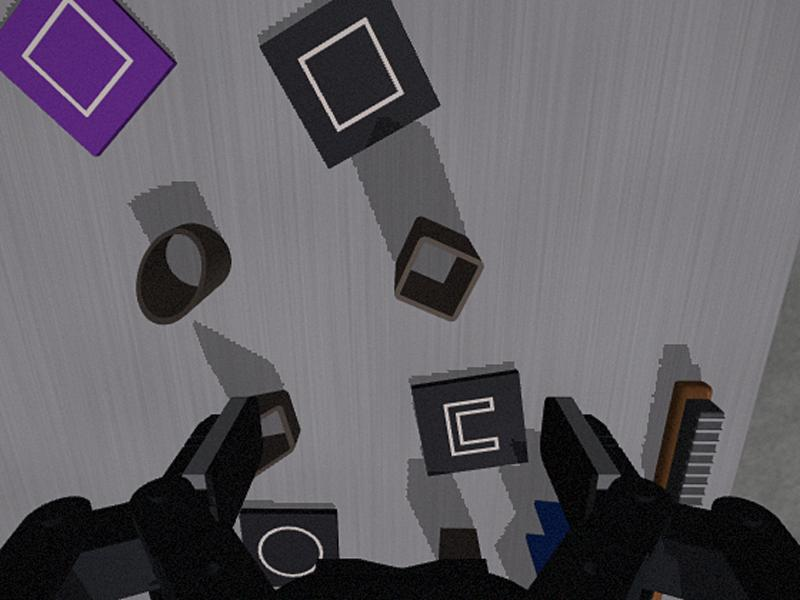

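View pics/w2.png

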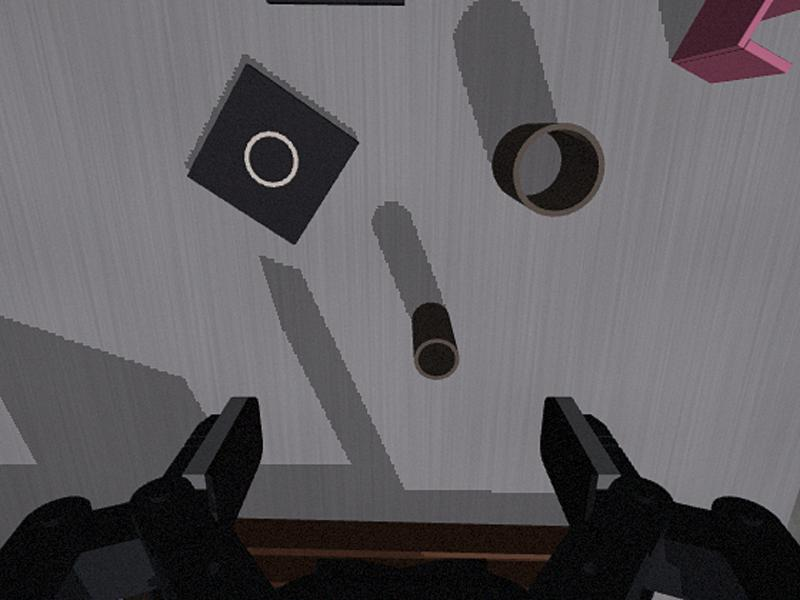

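Run:
```python
from h import *
import pickle
np.set_printoptions(precision=1,suppress=True)
P1=pickle.load(open("P1.pkl","rb"));P2=pickle.load(open("P2.pkl","rb"))
def rep(n,px,z,P):
    w=p2w("wrist",px,z,P)[:,:2]; 
    a=[np.degrees(np.arctan2(*(w[(k+1)%len(w)]-w[k])[::-1])) for k in range(len(w))]
    print(n,w.mean(0),np.array(a),np.linalg.norm(np.roll(w,-1,0)-w,axis=1))
rep("sq",[(425,235),(484,267),(455,321),(396,297)],80,P1)
rep("msq",[(299,61),(367,18),(404,92),(338,130)],8,P1)
rep("msqplate",[(260,40),(389,-5),(440,104),(329,167)],8,P1)
rep("U",[(444,406),(493,398),(498,446),(452,455)],8,P1)
rep("mpl",[(290,551)],8,P1)
rep("ps",[(436,359)],80,P2); rep("pl",[(559,170)],80,P2); rep("mps",[(271.5,159)],8,P2)
```

```text
sq [636.8 241.8] [ -28.6 -114.8  156.7   66. ] [47.3 44.7 46.5 49.1]
msq [572.5 380. ] [  28.9  -61.5 -152.   119. ] [58.5 56.4 57.9 55.5]
msqplate [574.4 378. ] [  16.9  -62.2 -151.8  117.1] [ 99.2  82.1  98.6 101.5]
U [676.7  73.7] [  10.7  -81.3 -166.8   99.7] [46.3 53.6 45.4 55.6]
mpl [492.  -79.3] [0.] [0.]
ps [ 565.7 -378.1] [0.] [0.]
pl [ 643.1 -241. ] [0.] [0.]
mps [ 437.1 -238.5] [0.] [0.]
```

The w1 view shows the square stub's top at about (440,280), the black square plate at (352,76) and the U plate at (470,425). The w2 view shows the small pipe's top at (436,359), the large pipe's top at (559,170) and the small-circle plate at (271,159). I'll start with the small pipe.

Request:
play_rows(series=[0, 0, 0, -39, 13, 0, 0, 0, 0, 0, -39, 13, 0, 0, 0, 0, 0, 0, 0, 58, 0, 0, 0, 0, 0, 0, 50, 0, 0, 0, 0, 0, 0, 40, 0, 0, 0, 0, 0, 0, 0, 0], force=60)

```text
t: 3.5
tcp_pos: [564.5, -375.2, 144.1]
tool_rot: [-0.004, 0.707, 0.708, -0.0]
wrist_force: [-0.5, -0.0, 0.2]
width: 1.001
grasp_force: 0.0
```

Run:
```python
from h import *
P=pose(); im=cams.read_camera("wrist"); print(P[0])
cv2.imwrite("pics/w3.png",cv2.resize(im[:,:,::-1],(800,600),interpolation=cv2.INTER_CUBIC))
```

```text
[ 564.49966868 -375.24344778  144.0862584 ]
```

View pics/w3.png

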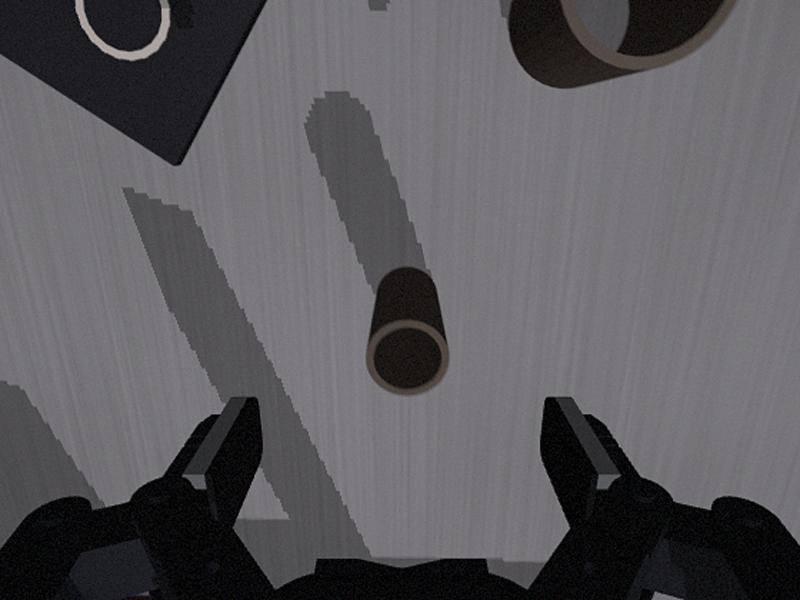

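Run:
```python
from h import *
print(p2w("wrist",(407,357),80), pose()[0], r.get_state()["t"])
```

```text
[[ 567.86350755 -381.42518509   80.        ]] [ 565.9144629  -376.72124347  147.49384053] 3.55
```

Request:
play_rows(series=[0, 0, 0, -3, 1, 50, 0, 0, 0, 0, 0, 0, 30, 0, 0, 0, 0, 0, 0, 12, 0, 0, 0, 0, 0, 0, 0, 1, 0, 0, 0, 0, 0, 0, 1, 0, 0, 0, 0, 0, 0, 1, 0, 0, 0, 0, 0, 0, 1, 0, 0, 0, 0, 0, 0, 1, 0, 0, 0, 0, 0, 0, 1])

```text
t: 4.68
tcp_pos: [567.9, -381.8, 58.5]
tool_rot: [0.001, 0.707, 0.707, 0.0]
wrist_force: [-1.3, 0.4, 5.7]
width: 0.376
grasp_force: 59.0
```

Request:
play_rows(series=[0, 0, 0, 0, 0, -40, 1, 0, 0, 0, 0, 0, -40, 1, 0, 0, 0, 36, -33, 0, 1, 0, 0, 0, 36, -33, 0, 1, 0, 0, 0, 36, -33, 0, 1, 0, 0, 0, 36, -31, 0, 1, 0, 0, 0, 0, 0, 0, 1, 0, 0, 0, 0, 0, 0, 1, 0, 0, 0, 0, 0, 0, 1])

```text
t: 5.8
tcp_pos: [437.9, -238.1, 136.9]
tool_rot: [0.001, 0.707, 0.707, 0.0]
wrist_force: [-0.6, -0.2, -1.5]
width: 0.377
grasp_force: 60.1
```

Run:
```python
from h import *
P=pose(); im=cams.read_camera("wrist"); print(P, r.get_state()["width"])
cv2.imwrite("pics/w4.png",cv2.resize(im[:,:,::-1],(800,600),interpolation=cv2.INTER_CUBIC))
```

```text
(array([ 437.93130367, -238.11334026,  136.91393675]), array([[ 3.93698579e-04,  9.99999241e-01,  1.16717354e-03],
       [ 9.99999342e-01, -3.92440466e-04, -1.07794672e-03],
       [-1.07748786e-03,  1.16759715e-03, -9.99998738e-01]])) 0.378760736714288
```

View pics/w4.png

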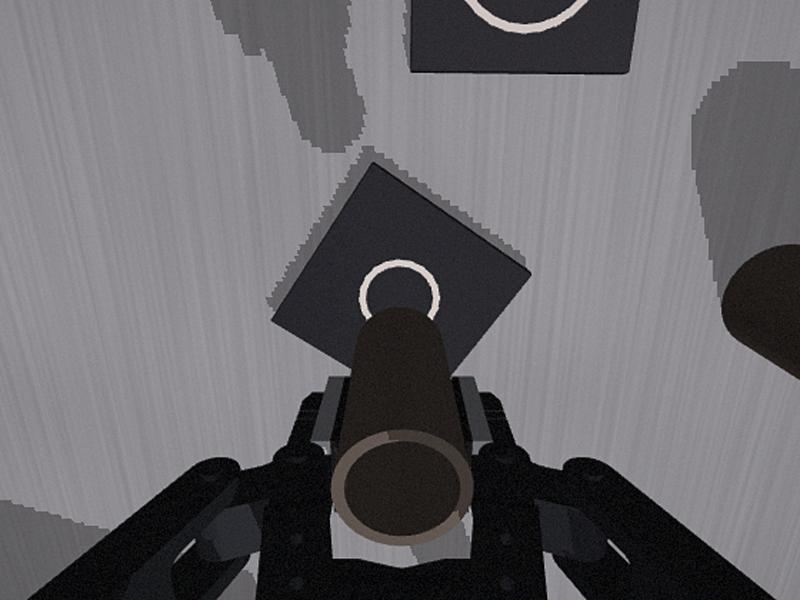

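Run:
```python
from h import *
print(p2w("wrist",(400,298),8), p2w("wrist",(402,488),158.5), pose()[0])
```

```text
[[ 437.02482829 -238.48284768    8.        ]] [[ 437.61468901 -233.53942984  158.5       ]] [ 437.83231845 -238.0258181   136.76776552]
```

Run:
```python
from h import *
print(p2w("wrist",(399,308),78.5)-[0,17,0])
```

```text
[[ 436.72711045 -234.88486599   78.5       ]]
```

Request:
play_rows(series=[0, 0, 0, -4, 0, 35, 1, 0, 0, 0, 0, 0, 23, 1, 0, 0, 0, 0, 0, 8, 1, 0, 0, 0, 0, 0, 4, 1, 0, 0, 0, 0, 0, 0, 1, 0, 0, 0, 0, 0, 0, 1])

```text
t: 6.6
tcp_pos: [437.6, -241.4, 67.1]
tool_rot: [0.001, 0.707, 0.707, 0.0]
wrist_force: [0.1, 0.4, -2.3]
width: 0.377
grasp_force: 60.1
```

Request:
play_rows(series=[0, 0, 0, 0, 0, 0, 0, 0, 0, 0, 0, 0, 0, 0, 0, 0, 0, 0, 0, 0, 0, 0, 0, 0, 0, 0, 0, 0, 0, 0, 0, 0, 0, -60, 0, 0, 0, 0, 0, 0, -60, 0, 0, 0, 0, 0, 52, 0, 0, 0, 0, 0, 0, 52, 0, 0, 0, 0, 0, 0, 52, 0, 0, 0, 0, 0, 0, 50, 0, 0, 0, 0, 0, 0, 0, 0, 0, 0, 0, 0, 0, 0, 0, 0, 0, 0, 0, 0, 0, 0, 0])

```text
t: 8.22
tcp_pos: [642.1, -241.1, 186.4]
tool_rot: [-0.0, 0.707, 0.707, -0.0]
wrist_force: [-0.5, 0.6, -0.3]
width: 1.001
grasp_force: 0.0
```

Run:
```python
from h import *
P=pose(); im=cams.read_camera("wrist"); print(P[0])
s=cams.read_camera("side")
v=np.hstack([cv2.resize(im[:,:,::-1],(400,300)),cv2.resize(s[260:410,220:420,::-1],(400,300),interpolation=cv2.INTER_CUBIC)])
cv2.imwrite("pics/w5.png",v)
```

```text
[ 642.05883035 -241.09695042  186.44351578]
```

View pics/w5.png

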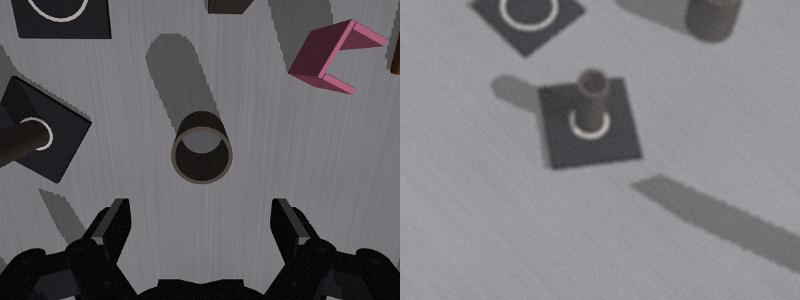

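The small pipe is standing on its circle. In the half-size wrist view, the large pipe's top centre is at (202,155).

Run:
```python
from h import *
print(p2w("wrist",(202,155),80,s=1.4), pose()[0])
```

```text
[[ 643.55796922 -240.28539462   80.        ]] [ 642.24509074 -241.1921521   186.69805527]
```

Request:
play_rows(series=[0, 0, 0, 1, 1, 55, 0, 0, 0, 0, 0, 0, 40, 0, 0, 0, 0, 0, 0, 25, 0, 0, 0, 0, 0, 0, 10, 0, 0, 0, 0, 0, 0, 0, 0, 0, 0, 0, 0, 0, 0, 1, 0, 0, 0, 0, 0, 0, 1, 0, 0, 0, 0, 0, 0, 1, 0, 0, 0, 0, 0, 0, 1, 0, 0, 0, 0, 0, 0, 1])

```text
t: 9.57
tcp_pos: [645.1, -240.7, 58.4]
tool_rot: [0.001, 0.707, 0.707, 0.0]
wrist_force: [-0.8, -0.9, 5.6]
width: 0.672
grasp_force: 65.6
```

Request:
play_rows(series=[0, 0, 0, 0, 0, -40, 1, 0, 0, 0, 0, 0, -40, 1, 0, 0, 0, 40, -38, 0, 1, 0, 0, 0, 40, -38, 0, 1, 0, 0, 0, 40, -38, 0, 1, 0, 0, 0, 41, -38, 0, 1, 0, 0, 0, 0, 0, 0, 1, 0, 0, 0, 0, 0, 0, 1, 0, 0, 0, 0, 0, 0, 1])

```text
t: 10.7
tcp_pos: [492.9, -79.8, 136.7]
tool_rot: [0.0, 0.707, 0.707, 0.0]
wrist_force: [0.8, -0.1, -3.8]
width: 0.673
grasp_force: 66.7
```

Run:
```python
from h import *
P=pose(); im=cams.read_camera("wrist"); print(P[0])
cv2.imwrite("pics/w6.png",cv2.resize(im[:,:,::-1],(800,600),interpolation=cv2.INTER_CUBIC))
```

```text
[492.92704417 -79.80969043 136.65822752]
```

View pics/w6.png

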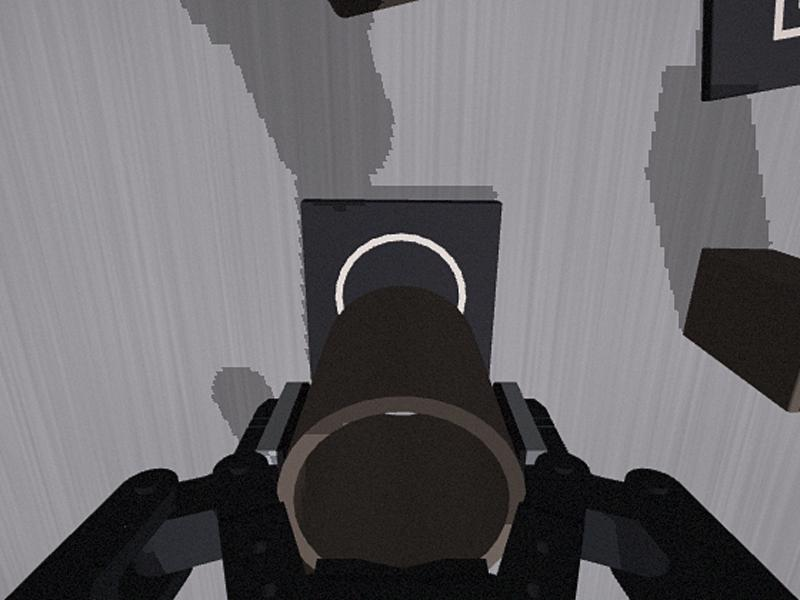

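Run:
```python
from h import *
print(p2w("wrist",(401.5,234),8)-[0,33,0],p2w("wrist",(402,287),78.3)-[0,30,0],p2w("wrist",(401.5,397.5),158.3)-[0,30,0], pose()[0])
```

```text
[[492.9016828  -79.03366643   8.        ]] [[492.94076578 -81.34122013  78.3       ]] [[492.59153127 -81.02280186 158.3       ]] [492.90276214 -79.84403011 136.62136339]
```

Request:
play_rows(series=[0, 0, 0, 2, 0, 35, 1, 0, 0, 0, 0, 0, 23, 1, 0, 0, 0, 0, 0, 8, 1, 0, 0, 0, 0, 0, 4, 1, 0, 0, 0, 0, 0, 0, 1, 0, 0, 0, 0, 0, 0, 1])

```text
t: 11.5
tcp_pos: [492.7, -77.3, 67.1]
tool_rot: [0.001, 0.707, 0.707, 0.0]
wrist_force: [0.1, 0.0, -3.7]
width: 0.673
grasp_force: 67.1
```

Request:
play_rows(series=[0, 0, 0, 0, 0, 0, 0, 0, 0, 0, 0, 0, 0, 0, 0, 0, 0, 0, 0, 0, 0, 0, 0, 0, 0, 0, -60, 0, 0, 0, 0, 0, 0, -60, 0, 0, 0, 0, 0, 44, 0, 0, 0, 0, 0, 0, 44, 0, 0, 0, 0, 0, 0, 44, 0, 0, 0, 0, 0, -3, 44, 0, 0, 0, 0, 0.1745, 0, 0, 0, 0, 0, 0, 0.1745, 0, 0, 0, 0, 0, 0, 0.1745, 0, 0, 0, 0, 0, 0, 0.1745, 0, 0, 0, 0, 0, 0, 0.1745, 0, 0, 0, 0, 0, 0, 0.1745, 0, 0, 0, 0, 0, 0, 0.1745, 0, 0, 0, 0, 0, 0, 0.1745, 0, 0, 0, 0, 0, 0, 0.1745, 0, 0, 0, 0, 0, 0, 0, 0, 0, 0, 0])

```text
t: 13.88
tcp_pos: [668.0, -80.0, 186.3]
tool_rot: [-0.0, 1.0, 0.001, -0.0]
wrist_force: [-0.7, 0.4, 0.8]
width: 0.998
grasp_force: 0.0
```

Run:
```python
from h import *
P=pose(); im=cams.read_camera("wrist"); print(P)
s=cams.read_camera("side")
v=np.hstack([cv2.resize(im[:,:,::-1],(480,360)),cv2.resize(s[200:350,200:333,::-1],(320,360),interpolation=cv2.INTER_CUBIC)])
cv2.imwrite("pics/w7.png",v)
```

```text
(array([668.0251063 , -79.97490855, 186.27923914]), array([[ 9.99997205e-01,  2.36418177e-03, -5.46273762e-06],
       [ 2.36418189e-03, -9.99997205e-01,  2.31459426e-05],
       [-5.40800114e-06, -2.31587929e-05, -1.00000000e+00]]))
```

View pics/w7.png

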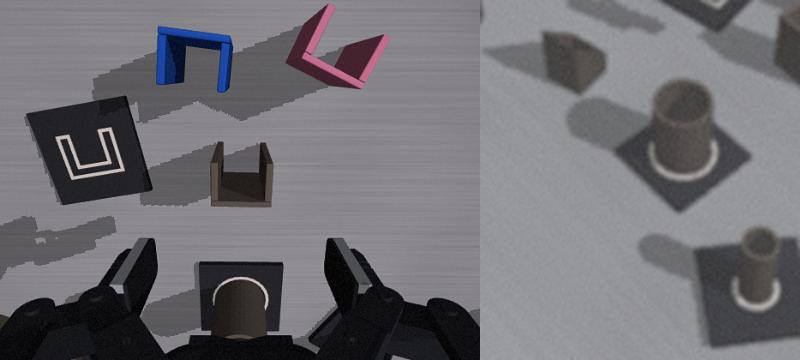

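The large pipe is standing on its circle. The brown channel is at (241,185) with its back edge at row 207, and it is squared to the view.

Run:
```python
from h import *
print(p2w("wrist",[(211,207),(272,207),(272,162),(211,162)],80,s=7/6).round(1), pose()[0])
print(p2w("wrist",[(66,180.5),(125,170),(113,127),(56,137)],8,s=7/6).round(1))
```

```text
[[ 649.9  -55.4   80. ]
 [ 650.  -105.7   80. ]
 [ 688.6 -104.3   80. ]
 [ 688.4  -56.5   80. ]] [667.99409815 -79.97286116 186.25311415]
[[647.1 104.7   8. ]
 [658.9  40.9   8. ]
 [703.7  47.2   8. ]
 [693.5 105.9   8. ]]
```

Request:
play_rows(series=[0, 0, 0, 1, 0, 55, 0, 0, 0, 0, 0, 0, 40, 0, 0, 0, 0, 0, 0, 25, 0, 0, 0, 0, 0, 0, 10, 0, 0, 0, 0, 0, 0, 0, 0, 0, 0, 0, 0, 0, 0, 1, 0, 0, 0, 0, 0, 0, 1, 0, 0, 0, 0, 0, 0, 1, 0, 0, 0, 0, 0, 0, 1, 0, 0, 0, 0, 0, 0, 1])

```text
t: 15.22
tcp_pos: [670.2, -80.4, 58.0]
tool_rot: [0.0, 1.0, 0.0, 0.001]
wrist_force: [0.6, -1.4, 6.0]
width: 0.58
grasp_force: 63.1
```

Request:
play_rows(series=[0, 0, 0, 0, 0, -40, 1, 0, 0, 0, 0, 0, -40, 1, 0, 0, 0, 2, -39, 0, 1, 0, 0, 0, 2, -39, 0, 1, 0, 0, 0, 2, -39, 0, 1, 0, 0, 0, 1.5, -38, 0, 1, 0, 0, -0.166, 0, 0, 0, 1, 0, 0, 0, 0, 0, 0, 1, 0, 0, 0, 0, 0, 0, 1, 0, 0, 0, 0, 0, 0, 1])

```text
t: 16.48
tcp_pos: [676.3, 74.4, 136.0]
tool_rot: [-0.0, 0.997, 0.082, -0.0]
wrist_force: [-0.6, 0.3, -4.4]
width: 0.578
grasp_force: 64.0
```

Run:
```python
from h import *
P=pose(); im=cams.read_camera("wrist"); print(P)
cv2.imwrite("pics/w8.png",cv2.resize(im[:,:,::-1],(800,600),interpolation=cv2.INTER_CUBIC))
```

```text
(array([676.28732862,  74.43239201, 135.96689358]), array([[ 9.86551699e-01,  1.63448513e-01, -5.73905156e-04],
       [ 1.63448576e-01, -9.86551853e-01,  6.35208904e-05],
       [-5.55804800e-04, -1.56470623e-04, -9.99999833e-01]]))
```

View pics/w8.png

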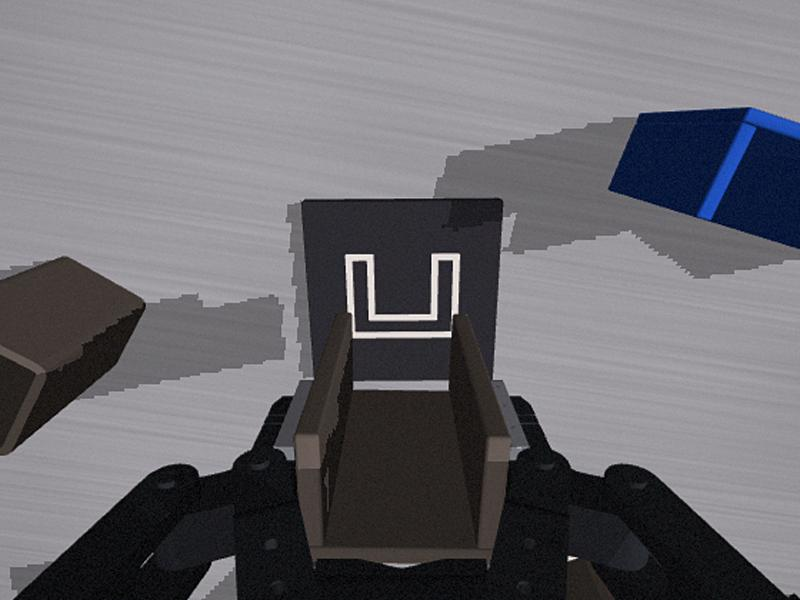

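Run:
```python
from h import *
p,Q=pose()
loc=lambda px,z:((p2w("wrist",px,z)-p)@Q).round(1)
print(p); print(loc([(345,254),(460,254),(452.5,338),(351,338)],8)); print(loc([(344,314),(460,314)],78)); print(loc([(296,436),(510,436),(493,565),(312,565)],158))
```

```text
[676.3858076   74.48016411 136.11423971]
[[ 23.  -29.  128.1]
 [ 23.   29.7 128.1]
 [-23.7  27.4 128.1]
 [-23.7 -27.5 128.1]]
[[ 17.1 -22.1  58.1]
 [ 17.1  22.   58.1]]
[[ 18.3 -24.3 -21.9]
 [ 18.3  24.2 -21.9]
 [-19.8  22.7 -21.9]
 [-19.8 -22.9 -21.9]]
```

Request:
play_rows(series=[0, 0, 0, 0, 0, 35, 1, 0, 0, 0, 0, 0, 23, 1, 0, 0, 0, 0, 0, 8, 1, 0, 0, 0, 0, 0, 3.5, 1, 0, 0, 0, 0, 0, 0, 1, 0, 0, 0, 0, 0, 0, 1])

```text
t: 17.27
tcp_pos: [677.2, 75.0, 68.0]
tool_rot: [0.0, 0.997, 0.083, 0.001]
wrist_force: [-1.0, -0.4, -4.2]
width: 0.576
grasp_force: 63.8
```

Request:
play_rows(series=[0, 0, 0, 0, 0, 0, 0, 0, 0, 0, 0, 0, 0, 0, 0, 0, 0, 0, 0, 0, 0, 0, 0, 0, 0, 0, -60, 0, 0, 0, 0, 0, 0, -60, 0, 0, 0, 0, -3, -43, 0, 0, 0, 0, 0, -3, -43, 0, 0, 0, 0, 0, -3, -43, 0, 0, 0, 0, 0, -3, -43, 0, 0, 0, 0, -0.1615, 0, 0, 0, 0, 0, 0, -0.1615, 0, 0, 0, 0, 0, 0, -0.1615, 0, 0, 0, 0, 0, 0, -0.1615, 0, 0, 0, 0, 0, 0, -0.1615, 0, 0, 0, 0, 0, 0, -0.1615, 0, 0, 0, 0, 0, 0, 0, 0, 0, 0, 0, 0, 0, 0, 0, 0, 0, 0, 0])

```text
schema error: expected a multiple of 7 numbers
```

Run:
```python
from h import *
P=pose(); im=cams.read_camera("wrist"); print(P)
s=cams.read_camera("side")
v=np.hstack([cv2.resize(im[:,:,::-1],(480,360)),cv2.resize(s[130:280,240:373,::-1],(320,360),interpolation=cv2.INTER_CUBIC)])
cv2.imwrite("pics/w9.png",v)
```

```text
(array([677.24408485,  74.98418578,  67.98266448]), array([[ 9.86202135e-01,  1.65533770e-01,  1.98008269e-03],
       [ 1.65534319e-01, -9.86204024e-01, -1.15574734e-04],
       [ 1.93363399e-03,  4.41751687e-04, -9.99998033e-01]]))
```

View pics/w9.png

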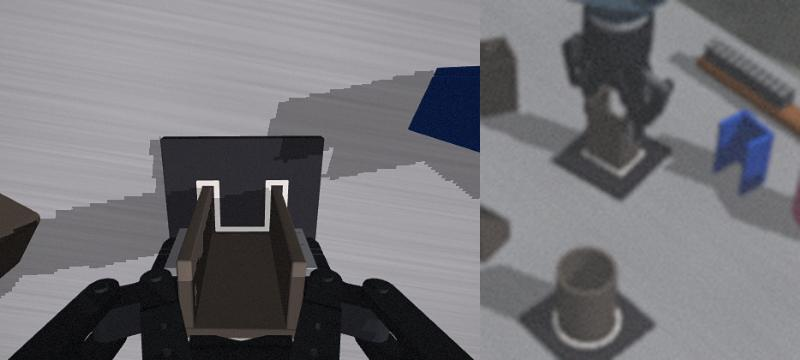

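The channel sits on its U, still gripped. That call was refused because the number count was wrong, so I'll release again.

Request:
play_rows(series=[0, 0, 0, 0, 0, 0, 0, 0, 0, 0, 0, 0, 0, 0, 0, 0, 0, 0, 0, 0, 0, 0, 0, 0, 0, 0, -60, 0, 0, 0, 0, 0, 0, -60, 0, 0, 0, 0, -3, -43, 0, 0, 0, 0, 0, -3, -43, 0, 0, 0, 0, 0, -3, -43, 0, 0, 0, 0, 0, -3, -43, 0, 0, 0, 0, -0.1615, 0, 0, 0, 0, 0, 0, -0.1615, 0, 0, 0, 0, 0, 0, -0.1615, 0, 0, 0, 0, 0, 0, -0.1615, 0, 0, 0, 0, 0, 0, -0.1615, 0, 0, 0, 0, 0, 0, -0.1615, 0, 0, 0, 0, 0, 0, 0, 0, 0, 0, 0, 0, 0, 0, 0, 0, 0, 0])

```text
t: 19.5
tcp_pos: [636.2, 242.6, 186.9]
tool_rot: [0.0, 0.844, 0.537, 0.0]
wrist_force: [0.7, -0.5, -0.4]
width: 1.003
grasp_force: 0.0
```

Run:
```python
from h import *
P=pose(); im=cams.read_camera("wrist"); print(P)
cv2.imwrite("pics/w10.png",cv2.resize(im[:,:,::-1],(800,600),interpolation=cv2.INTER_CUBIC))
```

```text
(array([636.18991042, 242.6487227 , 186.88048611]), array([[ 4.23902057e-01,  9.05708030e-01,  1.01811776e-04],
       [ 9.05708034e-01, -4.23902061e-01,  2.11837571e-05],
       [ 6.23445204e-05,  8.32319048e-05, -9.99999995e-01]]))
```

View pics/w10.png

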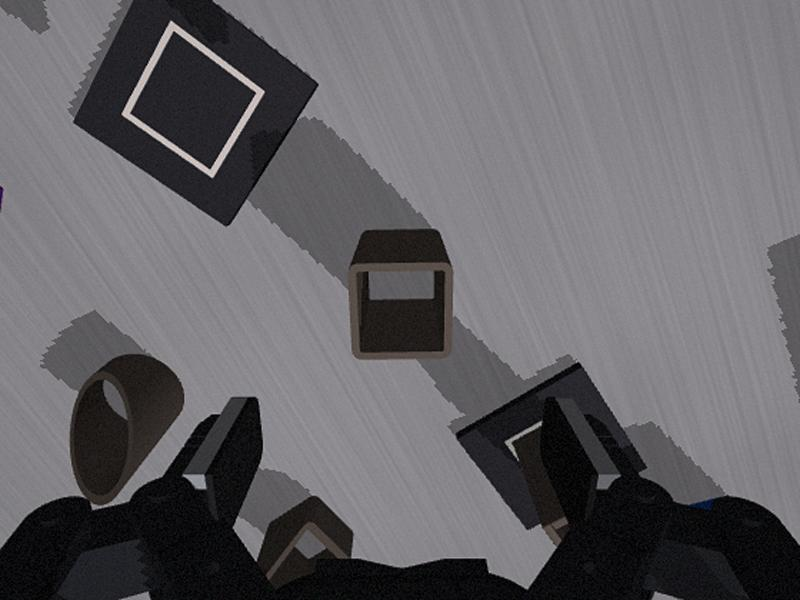

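Run:
```python
from h import *
p,Q=pose()
W=p2w("wrist",[(349,263),(452,263),(452.5,358),(351,358)],80);print(((W-p)@Q).round(1),W.mean(0))
W=p2w("wrist",[(172,22),(264,93),(213,177),(122,114)],8);print(W.round(1),W.mean(0))
d=np.roll(W,-1,0)-W; print(np.degrees(np.arctan2(d[:,1],d[:,0])), r.get_state()["qpos"])
```

```text
[[ 24.5 -24.9 106.9]
 [ 24.4  23.4 106.9]
 [-24.8  25.3 106.9]
 [-24.8 -25.6 106.9]] [635.7157488  242.70941747  80.        ]
[[583.8 418.7   8. ]
 [610.3 367.8   8. ]
 [560.4 341.    8. ]
 [532.6 392.1   8. ]] [571.76691054 379.88628704   8.        ]
[ -62.44506388 -151.8404774   118.50157536   27.50514472] [1.98269398e-01 3.78435085e-01 1.52348939e+00 1.03040661e-05
 1.23953942e+00 6.35512328e-01]
```

Request:
play_rows(series=[0, 0, 0, 0, 0, 55, 0, 0, 0, 0, 0, 0, 40, 0, 0, 0, 0, 0, 0, 25, 0, 0, 0, 0, 0, 0, 10, 0, 0, 0, 0, 0, 0, 0, 0, 0, 0, 0, 0, 0, 0, 1, 0, 0, 0, 0, 0, 0, 1, 0, 0, 0, 0, 0, 0, 1, 0, 0, 0, 0, 0, 0, 1, 0, 0, 0, 0, 0, 0, 1])

```text
t: 20.8
tcp_pos: [637.3, 242.9, 58.5]
tool_rot: [0.0, 0.843, 0.538, 0.001]
wrist_force: [-0.2, 0.1, 6.6]
width: 0.583
grasp_force: 63.7
```

Request:
play_rows(series=[0, 0, 0, 0, 0, -40, 1, 0, 0, 0, 0, 0, -40, 1, 0, 0, 0, 24.5, -29, 0, 1, 0, 0, 0, 24.5, -29, 0, 1, 0, 0, 0, 24.5, -29, 0, 1, 0, 0, 0, 24, -29, 0, 1, 0, 0, 0.16, 0, 0, 0, 1, 0, 0, 0.16, 0, 0, 0, 1, 0, 0, 0.16, 0, 0, 0, 1, 0, 0, 0.16, 0, 0, 0, 1, 0, 0, 0, 0, 0, 0, 1, 0, 0, 0, 0, 0, 0, 1])

```text
t: 22.3
tcp_pos: [571.6, 379.8, 135.9]
tool_rot: [0.0, 0.969, 0.246, -0.001]
wrist_force: [0.4, -0.3, -4.3]
width: 0.579
grasp_force: 64.1
```

Run:
```python
from h import *
P=pose(); im=cams.read_camera("wrist"); p,Q=P; print(p,np.degrees(np.arctan2(Q[1,0],Q[0,0])))
m=(im.min(2)>190).astype(np.uint8); m[250:]=0; m[:, :180]=0; m[:,380:]=0
ys,xs=np.nonzero(m); print(len(xs), xs.min(),xs.max(),ys.min(),ys.max())
# left, right, top extremes of the visible outline in TCP frame
px=np.c_[xs,ys]; L=((p2w("wrist",px,8,P,s=1.0,off=(0,0))-p)@Q); print(L.min(0),L.max(0))
```

```text
[571.60942902 379.75253277 135.93705025] 28.50641706864622
598 241 320 169 208
[ -0.19334965 -29.44021433 127.89194298] [ 29.6037354   28.52486754 127.9405031 ]
```

Request:
play_rows(series=[0, 0, 0, 1, 0, 35, 1, 0, 0, 0, 0, 0, 23, 1, 0, 0, 0, 0, 0, 8, 1, 0, 0, 0, 0, 0, 3.5, 1, 0, 0, 0, 0, 0, 0, 1, 0, 0, 0, 0, 0, 0, 1, 0, 0, 0, 0, 0, 0, 0, 0, 0, 0, 0, 0, 0, 0, 0, 0, 0, 0, 0, 0, 0, 0, 0, 0, 0, 0, -50, 0, 0, 0, 0, 0, 0, -60, 0, 0, 0, 0, 0, 0, -60, 0, 0, 0, 0, -50, 0, -10, 0, 0, 0, 0, -50, 0, -10, 0, 0, 0, 0, 0, 0, 0, 0, 0, 0, 0, 0, 0, 0, 0])

```text
t: 24.35
tcp_pos: [485.6, 333.1, 257.9]
tool_rot: [-0.0, 0.97, 0.245, 0.001]
wrist_force: [0.2, -0.4, -0.3]
width: 0.999
grasp_force: 0.0
```

Run:
```python
from h import *
im=cams.read_camera("wrist"); s=cams.read_camera("side"); c=cams.read_camera("scene"); print(pose()[0])
v=np.vstack([np.hstack([cv2.resize(x[:,:,::-1],(400,300),interpolation=cv2.INTER_CUBIC) for x in (im,s[120:345,120:420])]),
 np.hstack([cv2.resize(x[:,:,::-1],(400,300),interpolation=cv2.INTER_CUBIC) for x in (c[170:320,220:420],c[225:315,320:440])])])
cv2.imwrite("pics/fin.png",v)
```

```text
[485.99609651 333.24552242 257.28973926]
```

View pics/fin.png

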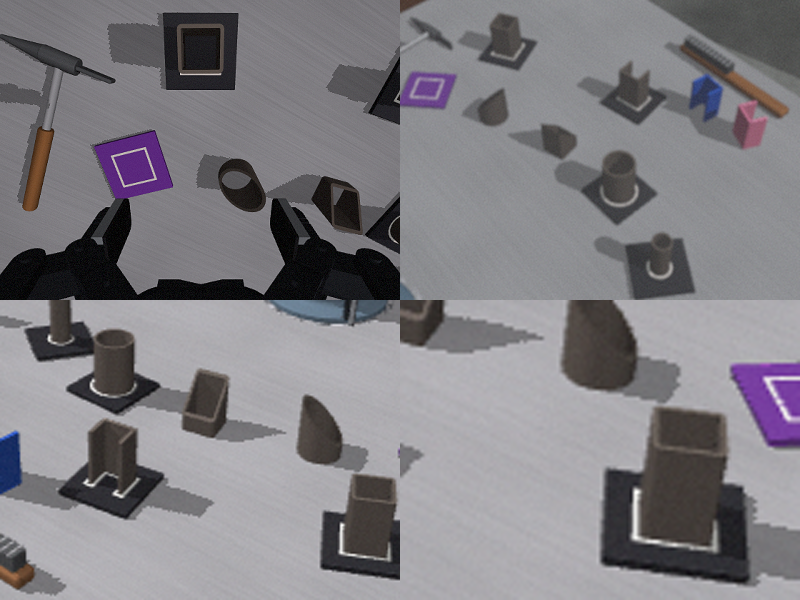

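All four stubs stand upright on their outlines, with the gripper clear and the off-cuts where they were.

```bash
python3 -c "
from bench import workorder; print(workorder.job_done())"
```

```text
the job is handed in; nothing more can be done
None
```

The job is handed in, but no verdict came back: in the last camera views all four square-cut stubs stand upright on their matching outlines, and the plates and mitred off-cuts look unmoved.

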